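# Put the tools back on their shadow pads

### The arm

A 6-joint arm with a two-finger parallel gripper is mounted at the origin on a cart in front of the work surface, level with it; the furniture and walls round the work are solid. World frame = base frame: x ahead of the robot, y to its left, z up, the work surface at z = 0. Lengths are in m, angles in rad, forces in N, time in s.
With the tool pointing down it reaches from about 0.35 to 0.975 m from the base axis. Payload 4.9 kg.
Tool frame: the origin (TCP) lies midway between the tips of the shut fingers; the grasp point (between the pads) lies 19 mm behind it; z points along the fingers, y is the line along which they close (so a half turn about z gives the same grasp; the last joint's range is limited). The gripper opens to 85 mm and grips with 20 to 120 N. Pads are 22 mm wide; open, the fingers measure 114 mm over their backs; the gripper's body (76 mm by 85 mm) begins 54 mm behind the grasp point. The pads swing forward as they close: fully open they stand 13 mm farther back than shut.
Start: joints at [0.997, 0.053, 1.613, -0, 1.476, -0.119], TCP at [0.275, 0.561, 0.231] pointing down, gripper open.
Joint ranges: [-3.01, 3.01], [-1.01, 2.22], [0.06, 2.58], [-1.02, 4.17], [0.09, 2.62], [-3.14, 3.14]. Speed limits (rad/s): [2.57, 2.57, 3.14, 3.14, 3.14, 3.14].

### API

Orientations are given as a rotation vector (axis times angle).
In Python, from station import ctrl gives the robot as it stands. The module is installed in compiled form; this text tells all that it offers.
- The arm moves only by the shell command python3 -m handwheel 'ROWS' [OPENING] [FORCE]. ROWS is JSON, a list of rows, each a list of 2 entries, a list of its own where there are three numbers: the shift along the tool's x, y, z in cm, then the turn, a rotation vector about the tool's x, y, z in rad. In form: [[[tx, ty, tz], [ax, ay, az]], ...]. A call has 1 to 5 rows; each row is the pose to reach, as a shift and turn from the pose commanded when the call began, along the tool's axes at that moment; what a row does not reach only later rows make up. A row lasts 1/8 s, in which the tool goes at most 62.5 mm and 10.7 degrees, less where a joint would pass 70% of its speed; a pose out of reach is approached as far as the arm can. A call with a gripper value outside its range is refused whole. OPENING is the gripper's target within -1 to 1 (shut at 1, half-way at 0, fully open at -1), set as the call begins (- or left out, the last holds). The fingers move at their own pace and stop on an object; FORCE is the grip in N (left out, the last holds). Time passes only in rows, so rows that repeat a pose let the fingers close. It gives the time, the measured TCP pose, the force, the opening and the grip force at its end, in the units of the state.
- ctrl.get_obs(): the state, without advancing time (a new reading comes with each control period).
- ctrl.get_image(name): name is "side" or "top"; returns the picture (400x640x3 uint8, blue, green, red); there is no depth.
- ctrl.calibration(name): a dict with "fx", "fy", "cx", "cy" (pixels), "R" (3x3) and "t" (3): a world point X has camera coordinates R X + t. Camera axes: x right, y down, z forward; pixel columns grow to the right and rows downward; lengths in m; the calibration is good to about 2 mm. A picture is of the moment at which its call begins. calibration takes no time and is no camera call.
- ctrl.finish_job(): hands the job in; it is judged then, once.
Trained networks look in the newest picture that a camera, given by its name, has taken for a name from the list of things; names that differ only in an ending like _2 or _b are one class to them, and where a whole thing is asked for, a point or a joint stands for the part that bears it (a point fixed in the world has none). Each returns a list of dicts, best first, with "score" (0 to 1); they miss things now and then, are a little off and sometimes report something else, mostly with a low value. They report only what shows in the picture. A call takes as long as a camera call. They do not tell look-alikes from the thing itself.
- ctrl.look_for(camera, query): "position" ([column, row] in pixels, amid what is visible of it).
- ctrl.landmark_of(camera, query): "position" ([column, row] in pixels: a listed point, or the origin of a listed thing).
The state is a dict: "t": time; "q": joint angles; "dq": joint speeds; "effort": joint torques, N m; "tool_pos": TCP position; "tool_rot": TCP orientation; "contact_force": force on the tool from outside, world axes, zero at the start; "wrist_torque": the same for the moment, N m; "opening": finger opening in m; "grip_force": force on a finger pad.
Only numpy, scipy, OpenCV 4.12 (cv2) and the standard library are available. Lean on these libraries where they do the work, as an engineer would, in place of code of your own. Each camera call takes 0.05 s, during which the arm holds its last target. There are 200 camera calls.

### The job

Put the two wrenches, the cold chisel and the tape measure back on the shadow pads on the left: each centred on the pad whose printed shadow has its shape and size and lined up with that shadow, either end first, lying flat (the tape measure standing on its base as now). Set them down rather than dropping them, let go of them all, and leave the pipe elbow and the rusty steel block where they are.

Things in the scene. Friction and masses are not known exactly. Their poses are not given: they have to be found in the camera images.
- the_wrench_2: The longer of two steel combination wrenches, lying flat: 242 mm long, heads 45 and 38 mm wide, 8 mm thick, 0.175 kg. Origin: middle of its length (own y), underside; z up. Shank at the origin, where it balances: 14 mm wide, 1 to 6 mm above the bench; grip it there. Starts on the right of the bench, own y within 0.15 rad of world y.
- the_wrench_0: The shorter of two steel combination wrenches, lying flat: 199 mm long, heads 35 and 30 mm wide, 6 mm thick, 0.155 kg. Origin: middle of its length (own y), underside; z up. Shank at the origin, where it balances: 10 mm wide, 1 to 5 mm above the bench; grip it with fingertips almost on the bench. Starts on the right of the bench, own y within 0.15 rad of world y.
- the_chisel: Grey steel cold chisel, lying: 173 mm long, round bar 21 mm thick, with a flat blade 26 mm wide over the last 54 mm at its -y end, 0.35 kg. Origin: middle of its length (own y), underside; bar axis 10 mm higher. Grip the bar at the origin or up to 20 mm toward +y. It can roll a little. Starts on the right of the bench, own y within 0.15 rad of world y.
- the_tape_measure: Yellow and black tape measure standing on its base: 36 mm wide (own x), 81 mm long (own y), 71 mm high, 0.24 kg. Origin: centre of its underside; z up. The case, 34 mm between its flat sides, spans y = -28 to +40 mm. Grip it across the sides about 5 mm toward +y, 25 to 50 mm up. Starts on the right of the bench, own y within 0.15 rad of world y.
- pad_long_wrench: Longer wrench's pad, 62 x 266 mm; shadow: 242 mm long bar with a 44 mm round head at each end. Fixed black rubber pad, 4 mm thick, light grey shadow flush on top. Origin: centre of the shadow, at the pad's underside (bench level); own y along the shadow, within 0.15 rad of world x; z up. One of four side by side on the left, in any order, about 110 mm apart.
- pad_short_wrench: Shorter wrench's pad, 52 x 222 mm; shadow: 199 mm long bar with a 34 mm round head at each end. Fixed black rubber pad, 4 mm thick, light grey shadow flush on top. Origin: centre of the shadow, at the pad's underside (bench level); own y along the shadow, within 0.15 rad of world x; z up. One of four side by side on the left, in any order, about 110 mm apart.
- pad_chisel: Chisel's pad, 46 x 196 mm; shadow: plain strip 174 mm long, 22 mm wide, 27 mm at the blade. Fixed black rubber pad, 4 mm thick, light grey shadow flush on top. Origin: centre of the shadow, at the pad's underside (bench level); own y along the shadow, within 0.15 rad of world x; z up. One of four side by side on the left, in any order, about 110 mm apart.
- pad_tape_measure: Tape measure's pad, 60 x 104 mm; shadow: plain rectangle 37 x 82 mm. Fixed black rubber pad, 4 mm thick, light grey shadow flush on top. Origin: centre of the shadow, at the pad's underside (bench level); own y along the shadow, within 0.15 rad of world x; z up. One of four side by side on the left, in any order, about 110 mm apart.
- the_elbow: Bystander: grey galvanised pipe elbow, 64 x 64 x 33 mm, loose on the bench beyond the work, about straight ahead of the robot. Origin at the centre of its underside. Leave it alone.
- the_block: Bystander: rusty brown drilled steel block, 50 x 62 x 45 mm, 0.9 kg, loose on the bench at the robot's side of the work, about straight ahead. Origin at the centre of its underside. Leave it alone.
Things that resemble listed ones, but are neither listed nor needed, are in the scene too. Of the things shaped like the the_tape_measure, the yellow one is meant.

How it is judged:
By the outcome, as a careful person would: the job done as asked, in the order asked, and still so for the second after the job is handed in, with the robot touching nothing.
It also fails if it takes over 101 s, if anything falls off the work surface, if the arm or the gripper's body presses on something with over 40 N, if the wrist force passes 120 N, or if a joint passes its speed limit or range.

## Working session

There is one attempt and no reset: what is moved stays moved. The work goes in short steps, Python scripts to look and compute and a shell command to move; the robot and the scene stay as the last step left them, time stands still between calls to the robot, and variables do not carry over. Pictures are saved under pics/ and viewed, at most 17 in all, crops included, and the job is handed in when it is done.

```bash
mkdir -p pics; python3 - <<'E'
from station import ctrl
import cv2,numpy as np
np.set_printoptions(precision=4,suppress=True)
for n in("top","side"):
    cv2.imwrite(f"pics/{n}0.png",ctrl.get_image(n)); c=ctrl.calibration(n); print(n,c)
o=ctrl.get_obs();print(o)
E
```

```text
top {'fx': 389.68608159719554, 'fy': 389.68608159719554, 'cx': 312.88676101627345, 'cy': 203.27769674970577, 'R': array([[-0.0215, -0.9991, -0.0352],
       [-0.9819,  0.0277, -0.1874],
       [ 0.1882,  0.0306, -0.9817]]), 't': array([0.1192, 0.5284, 0.9916])}
side {'fx': 410.7100812540912, 'fy': 410.7100812540912, 'cx': 310.4081607983184, 'cy': 204.36658437145468, 'R': array([[-0.9957, -0.089 ,  0.0249],
       [-0.0582,  0.395 , -0.9169],
       [ 0.0718, -0.9144, -0.3985]]), 't': array([0.5653, 0.0356, 1.0997])}
{'t': 0.1, 'q': array([ 0.997 ,  0.0533,  1.6142, -0.    ,  1.476 , -0.119 ]), 'dq': array([-0.0002, -0.0008, -0.0039,  0.0014,  0.0025,  0.0003]), 'effort': array([  0.0009, -39.4898, -37.1366,  -0.0001,   0.0038,  -0.    ]), 'tool_pos': array([0.2742, 0.561 , 0.2302]), 'tool_rot': array([-0.7082, -3.0601,  0.0027]), 'contact_force': array([ 0.6188, -0.9281, -0.3012]), 'wrist_torque': array([-0.0205,  0.016 , -0.0479]), 'grip_force': 0.0, 'opening': 0.085210000059695}
```

View pics/top0.png

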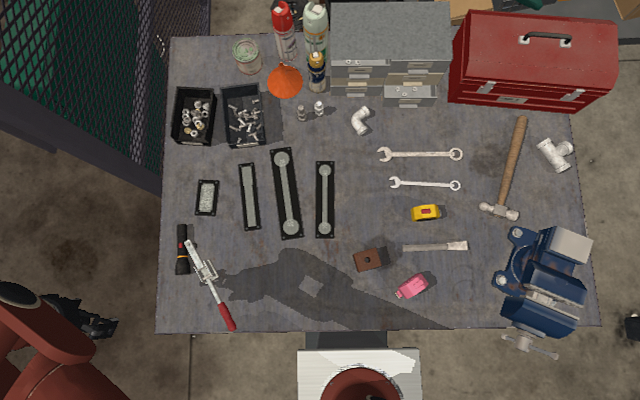

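View pics/side0.png

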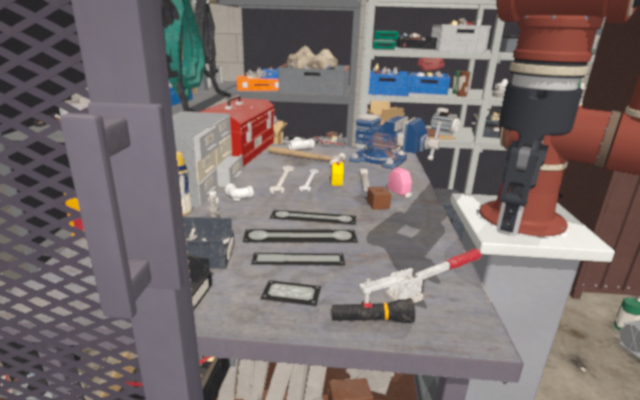

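Top view: the pads from left to right are tape (207,197), chisel (249,197), long wrench (286,193) and short wrench (325,199). The tools are long wrench (420,154), short wrench (425,184), yellow tape (426,212) and chisel (436,247). The look-alike is the pink tape (412,287). The elbow is at (361,121) and the block at (369,259).

```bash
cat > h.py <<'E'
from station import ctrl
import cv2,numpy as np
from scipy.spatial.transform import Rotation as Ro
np.set_printoptions(precision=4,suppress=True)
def ray(n,uv,z):
    c=ctrl.calibration(n);R=np.array(c["R"]);t=np.array(c["t"]);C=-R.T@t
    d=R.T@np.array([(uv[0]-c["cx"])/c["fx"],(uv[1]-c["cy"])/c["fy"],1])
    return C+d*(z-C[2])/d[2]
def rect_world(mask,z,off):
    "rectify mask blob to the plane z, return center, size, angle of long axis about z"
    cs,_=cv2.findContours(mask,cv2.RETR_EXTERNAL,cv2.CHAIN_APPROX_NONE)
    c=max(cs,key=cv2.contourArea)[:,0,:].astype(float)
    p=np.array([ray("top",(u/4+off[0]-.375,v/4+off[1]-.375),z)[:2] for u,v in c])
    (cx,cy),(w,h),_=r=cv2.minAreaRect((p*1000).astype(np.float32))
    b=cv2.boxPoints(r);e=max([b[1]-b[0],b[2]-b[1]],key=np.linalg.norm)
    return cx/1000,cy/1000,w,h,np.arctan2(e[1],e[0])
E
python3 - <<'E'
from h import *
im=cv2.imread("pics/top0.png")
up=lambda x0,y0,x1,y1:cv2.resize(im[y0:y1,x0:x1],None,fx=4,fy=4,interpolation=cv2.INTER_CUBIC)
cv2.imwrite("pics/L.png",up(185,140,345,245)); cv2.imwrite("pics/R.png",up(340,140,480,270))
for nm,bx in dict(tape=(194,176,220,218),chis=(236,160,262,233),long=(270,146,303,240),short=(313,158,338,240)).items():
    g=cv2.cvtColor(up(*bx),cv2.COLOR_BGR2GRAY)
    # dark pad component, then its light inside
    dk=(g<50).astype(np.uint8); cs,_=cv2.findContours(dk,cv2.RETR_EXTERNAL,cv2.CHAIN_APPROX_NONE)
    c=max(cs,key=cv2.contourArea); f=np.zeros_like(g); cv2.drawContours(f,[cv2.convexHull(c)],-1,255,-1)
    inner=((g>80)&(cv2.erode(f,np.ones((17,17)))>0)).astype(np.uint8)
    inner=cv2.morphologyEx(inner,cv2.MORPH_OPEN,np.ones((5,5)))
    print(nm,"pad",np.round(rect_world(f,.004,bx),4),"shadow",np.round(rect_world(inner,.004,bx),4))
E
```

```text
tape pad [  0.5664   0.4086  60.9209 104.4209  -0.0739] shadow [ 0.5667  0.4101 38.2994 82.6233 -0.0763]
chis pad [  0.5674   0.2873 196.8491  47.9718   0.108 ] shadow [  0.5678   0.2888 174.8387  28.1429   0.1073]Traceback (most recent call last):
  File "<stdin>", line 12, in <module>
  File "h.py", line 13, in rect_world
    p=np.array([ray("top",(u/4+off[0]-.375,v/4+off[1]-.375),z)[:2] for u,v in c])
                ~~~^^^^^^^^^^^^^^^^^^^^^^^^^^^^^^^^^^^^^^^^^^^
  File "h.py", line 6, in ray
    c=ctrl.calibration(n);R=np.array(c["R"]);t=np.array(c["t"]);C=-R.T@t
ValueError: time passes only in moves, steps and waits
```

View pics/R.png

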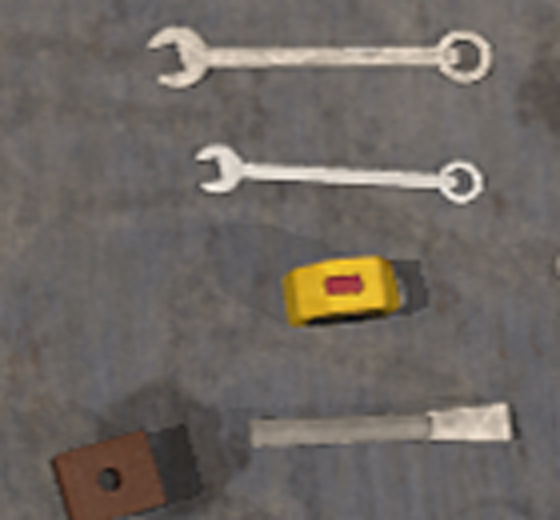

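View pics/L.png

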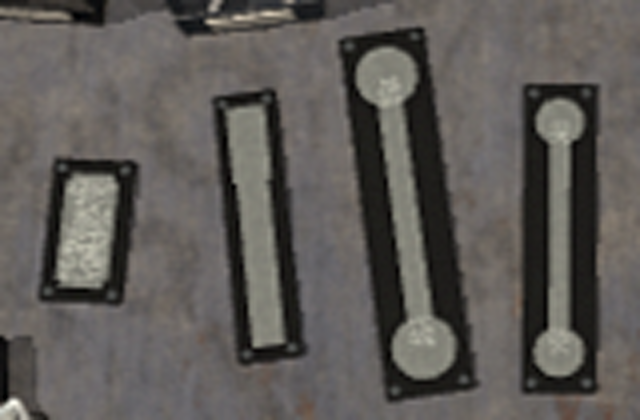

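The right crop shows both wrenches with the open jaw to the left (+y), the yellow tape and the chisel with its blade to the right. The left crop confirms the four shadows: tape, chisel, long, short. Next I measure everything, caching the calibration.

```bash
python3 - <<'E'
import re
s=open('h.py').read()
s=s.replace('def ray','CAL={n:ctrl.calibration(n) for n in("top","side")}\ndef ray').replace('c=ctrl.calibration(n);','c=CAL[n];')
s+='''
def proj(n,X):
    c=CAL[n];p=np.array(c["R"])@np.array(X)+c["t"];return c["fx"]*p[0]/p[2]+c["cx"],c["fy"]*p[1]/p[2]+c["cy"]
def up(im,x0,y0,x1,y1):return cv2.resize(im[y0:y1,x0:x1],None,fx=4,fy=4,interpolation=cv2.INTER_CUBIC)
def go(x,y,z,yaw):
    "shift (cm) and turn in current tool axes; tool down, tool y axis at heading yaw (mod pi)"
    o=ctrl.get_obs();R=Ro.from_rotvec(o["tool_rot"]);best=None
    for k in(0,np.pi):
        a=yaw+k;Y=np.array([np.cos(a),np.sin(a),0]);Z=np.array([0,0,-1.]);T=Ro.from_matrix(np.c_[np.cross(Y,Z),Y,Z])
        r=(R.inv()*T).as_rotvec()
        if best is None or np.linalg.norm(r)<np.linalg.norm(best):best=r
    d=R.inv().apply(np.array([x,y,z])-o["tool_pos"])*100
    print("t%.2f"%o["t"],"pos",o["tool_pos"],"shift",np.round(d,2),"turn",np.round(best,3),"q6 %.2f"%o["q"][5])
'''
open('h.py','w').write(s)
E
cat > meas.py <<'E'
from h import *
im=cv2.imread("pics/top0.png")
c=CAL["top"];print("cam",-np.array(c["R"]).T@c["t"])
for nm,bx in dict(tape=(194,176,220,218),chis=(236,160,262,233),long=(270,144,303,243),short=(313,158,338,240)).items():
    g=cv2.cvtColor(up(im,*bx),cv2.COLOR_BGR2GRAY)
    dk=(g<55).astype(np.uint8); cs,_=cv2.findContours(dk,cv2.RETR_EXTERNAL,cv2.CHAIN_APPROX_NONE)
    k=max(cs,key=cv2.contourArea); f=np.zeros_like(g); cv2.drawContours(f,[cv2.convexHull(k)],-1,255,-1)
    inner=((g>80)&(cv2.erode(f,np.ones((17,17)))>0)).astype(np.uint8)
    inner=cv2.morphologyEx(inner,cv2.MORPH_OPEN,np.ones((5,5)))
    print(nm,"pad",np.round(rect_world(f,.004,bx),4),"shadow",np.round(rect_world(inner,.004,bx),4))
for nm,bx,z,th in(("LW",(372,140,468,168),.005,140),("SW",(384,172,466,196),.004,140),("CH",(398,236,472,256),.010,125)):
    g=cv2.cvtColor(up(im,*bx),cv2.COLOR_BGR2GRAY);m=(g>th).astype(np.uint8)
    print(nm,np.round(rect_world(m,z,bx),4))
    x0,x1=np.where(m.any(0))[0][[0,-1]];a,b=(.35,.65) if nm!="CH" else (.1,.6)
    P=[]
    for col in range(int(x0+a*(x1-x0)),int(x0+b*(x1-x0)),4):
        r=np.where(m[:,col])[0];P.append(ray("top",(col/4+bx[0]-.375,r.mean()/4+bx[1]-.375),z)[:2])
    P=np.array(P);s,i=np.polyfit(P[:,1],P[:,0],1)
    ends=[ray("top",(q/4+bx[0]-.375,(bx[1]+bx[3])/2),z)[1] for q in(x0,x1)]
    my=np.mean(ends);print("  shank: mid",s*my+i,my,"slope dx/dy",s,"len",ends[0]-ends[1],"width",len(r))
bx=(405,195,450,228);u=up(im,*bx);m=((u[:,:,2].astype(int)-u[:,:,0]>70)).astype(np.uint8)
for z in(.035,.071):print("TM",z,np.round(rect_world(m,z,bx),4))
E
python3 meas.py; python3 - <<'E'
from h import *
ctrl.get_image("top")
for n in("the_wrench_2","the_chisel","the_tape_measure","pad_long_wrench","pad_short_wrench"):
    print(n,[(round(d["score"],2),ray("top",d["position"],.004 if "pad" in n else 0)[:2]) for d in ctrl.landmark_of("top",n)[:3]])
E
```

```text
cam [0.3347 0.0741 1.0766]
tape pad [  0.5664   0.4086  62.0447 104.5858  -0.074 ] shadow [ 0.5667  0.4101 38.2994 82.6233 -0.0763]
chis pad [  0.5673   0.2875 196.979   49.5216   0.1176] shadow [  0.5678   0.2888 174.8387  28.1429   0.1073]
long pad [  0.575    0.1824 266.0227  64.4181   0.1294] shadow [  0.5755   0.1834 242.6379  44.5704   0.1257]
short pad [  0.553    0.0746  52.5235 221.3863  -0.0316] shadow [  0.5541   0.0751  33.9101 198.427   -0.0299]
LW [  0.6746  -0.1983 241.3945  44.6278   1.5371]
  shank: mid 0.675386589945293 -0.1981526664712952 slope dx/dy 0.027107191864171275 len 0.24131215310197374 width 18
SW [  0.5896  -0.2058 198.3924  34.9024   1.4941]
  shank: mid 0.5882691734670111 -0.2057511645767646 slope dx/dy 0.08833380713282545 len 0.19830237068996942 width 14
CH [  0.4135  -0.2192 172.9341  26.2852   1.5672]
  shank: mid 0.408736409229216 -0.21950281953054912 slope dx/dy -0.01284622445932084 len 0.17239803087040406 width 16
TM 0.035 [ 0.503  -0.1923 41.1917 75.8901 -1.4403]
TM 0.071 [ 0.4971 -0.1831 39.7679 73.2672 -1.4403]
the_wrench_2 [(0.84, array([ 0.5876, -0.2133])), (0.69, array([ 0.6722, -0.1988])), (0.59, array([ 0.414 , -0.2224]))]
the_chisel [(0.57, array([ 0.404 , -0.2218]))]
the_tape_measure [(0.73, array([ 0.3029, -0.1434])), (0.66, array([ 0.5029, -0.194 ]))]
pad_long_wrench [(0.72, array([0.5711, 0.1778]))]
pad_short_wrench [(0.79, array([0.5545, 0.0718]))]
```

```bash
python3 -c "
from h import *
go(.6754,-.198,.12,-.027)"
```

```text
t0.40 pos [0.2745 0.5614 0.2311] shift [-69.37 -50.6   11.13] turn [-0.     0.     1.143] q6 -0.12
```

```bash
python3 -m handwheel '[[[-5.4,-3.9,0.8],[0,0,0]],[[-10.8,-7.8,1.6],[0,0,0]],[[-16.2,-11.7,2.4],[0,0,0]],[[-21.6,-15.6,3.2],[0,0,0]],[[-27,-19.5,4],[0,0,0]]]' 0.3
python3 -m handwheel '[[[-5.4,-3.9,0.8],[0,0,0]],[[-10.8,-7.8,1.6],[0,0,0]],[[-16.2,-11.7,2.4],[0,0,0]],[[-21.6,-15.6,3.2],[0,0,0]],[[-27,-19.5,4],[0,0,0]]]'
python3 -c "
from h import *
go(.6754,-.198,.12,-.027)"
```

```text
t: 1.02
tool_pos: [0.4214, 0.286, 0.1942]
tool_rot: [0.708, 3.06, 0.001]
contact_force: [0.5, -0.7, -0.1]
opening: 0.0297
grip_force: 0.0
t: 1.65
tool_pos: [0.5677, 0.0121, 0.1569]
tool_rot: [0.708, 3.06, 0.001]
contact_force: [0.6, 0.7, 0.5]
opening: 0.0297
grip_force: 0.0
t1.65 pos [0.5677 0.0121 0.1569] shift [-18.9  -14.14   3.7 ] turn [0.001 0.    1.143] q6 -1.23
```

```bash
python3 -m handwheel '[[[-4,-3,0.8],[0,0,0.18]],[[-8,-6,1.6],[0,0,0.36]],[[-12,-9,2.4],[0,0,0.54]],[[-16,-12,3.1],[0,0,0.72]],[[-18.9,-14.1,3.7],[0,0,0.9]]]'
python3 -m handwheel '[[[0,0,0],[0,0,0.12]],[[0,0,0],[0,0,0.24]],[[0,0,0],[0,0,0.24]]]'
python3 -c "
from h import *
go(.6754,-.198,.05,-.027)
im=ctrl.get_image('top');cv2.imwrite('pics/c1.png',up(im,365,110,495,215))"
```

```text
t: 2.28
tool_pos: [0.6754, -0.1977, 0.1194]
tool_rot: [1.978, 2.441, -0.0]
contact_force: [-0.4, -0.4, 0.4]
opening: 0.0299
grip_force: 0.0
t: 2.65
tool_pos: [0.6747, -0.1958, 0.1196]
tool_rot: [-2.246, -2.196, 0.0]
contact_force: [0.6, -1.0, 0.1]
opening: 0.0299
grip_force: 0.0
t2.65 pos [ 0.6747 -0.1958  0.1196] shift [-0.22  0.08  6.96] turn [-0.    -0.     0.004] q6 -0.37
```

View pics/c1.png

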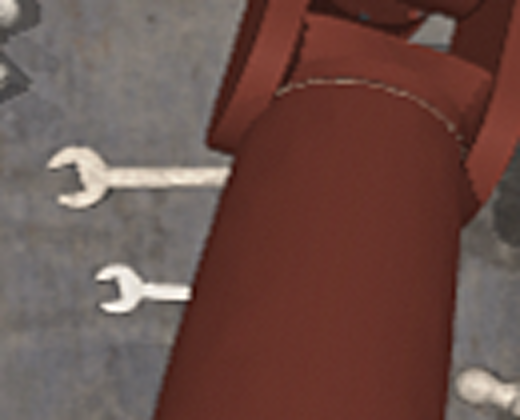

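The arm hides the shank in the top view, but the wrench's open jaw and the gripper line agree with the measurement. Descending.

```bash
python3 -m handwheel '[[[-0.2,0.1,4],[0,0,0]],[[-0.2,0.1,8],[0,0,0]],[[-0.2,0.1,10.5],[0,0,0]],[[-0.2,0.1,11.4],[0,0,0]],[[-0.2,0.1,11.6],[0,0,0]]]'
python3 -m handwheel '[[[0,0,0],[0,0,0]],[[0,0,0],[0,0,0]]]'
python3 -c "
from h import *
go(.6754,-.198,.002,-.027)
cv2.imwrite('pics/s1.png',up(ctrl.get_image('side'),240,130,400,230))"
```

```text
t: 3.32
tool_pos: [0.6761, -0.1977, 0.0042]
tool_rot: [2.247, 2.195, 0.0]
contact_force: [-0.3, -0.2, 1.0]
opening: 0.0299
grip_force: 0.0
t: 3.58
tool_pos: [0.6768, -0.1981, 0.0056]
tool_rot: [2.246, 2.193, 0.002]
contact_force: [-0.2, -0.5, -0.8]
opening: 0.0302
grip_force: 0.0
t3.58 pos [ 0.6768 -0.1981  0.0056] shift [ 0.   -0.14  0.36] turn [0.003 0.001 0.003] q6 -0.37
```

View pics/s1.png

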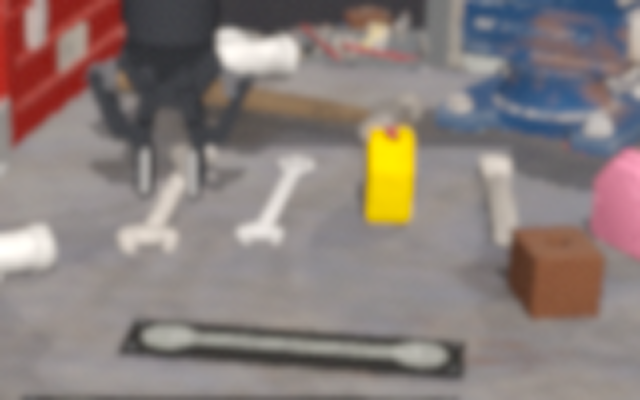

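Side crop: the fingers at columns 145 and 192 straddle the long wrench's shank (about 177,190). Go down 3 mm and close.

```bash
python3 -m handwheel '[[[0,-0.1,0.2],[0,0,0]],[[0,-0.1,0.3],[0,0,0]]]'
python3 -m handwheel '[[[0,0,0],[0,0,0]],[[0,0,0],[0,0,0]],[[0,0,0],[0,0,0]],[[0,0,0],[0,0,0]]]' 1 60
python3 -m handwheel '[[[0,0,-0.5],[0,0,0]],[[0,0,-1.5],[0,0,0]],[[0,0,-3],[0,0,0]],[[0,0,-3],[0,0,0]]]'
python3 -c "
from h import *
go(.58,.18,.1,1.6965)
cv2.imwrite('pics/s2.png',up(ctrl.get_image('side'),240,130,400,230))"
```

```text
t: 3.88
tool_pos: [0.6746, -0.1976, 0.0007]
tool_rot: [-2.248, -2.195, 0.0]
contact_force: [0.3, 0.3, 0.1]
opening: 0.0296
grip_force: 0.0
t: 4.38
tool_pos: [0.6747, -0.1976, 0.0008]
tool_rot: [-2.248, -2.195, 0.0]
contact_force: [-0.4, -0.2, 0.3]
opening: 0.0107
grip_force: 58.8
t: 4.88
tool_pos: [0.6764, -0.1983, 0.0338]
tool_rot: [2.245, 2.192, 0.003]
contact_force: [0.5, -0.3, -1.8]
opening: 0.0107
grip_force: 58.6
t4.88 pos [ 0.6764 -0.1983  0.0338] shift [ 37.58 -10.51  -6.74] turn [ 0.005 -0.002  1.421] q6 -0.37
```

View pics/s2.png

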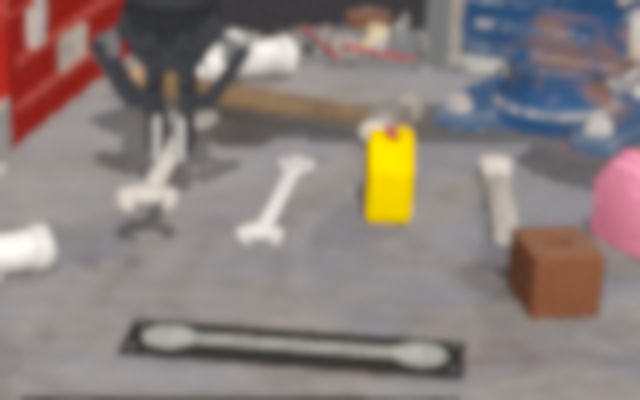

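The wrench is lifted level (opening 10.7 mm). Carrying it to the long pad.

```bash
python3 -m handwheel '[[[0,0,-3.5],[0,0,0]],[[5,-1.4,-6.7],[0,0,0.17]],[[10,-2.8,-6.7],[0,0,0.34]],[[15,-4.2,-6.7],[0,0,0.51]],[[20,-5.6,-6.7],[0,0,0.68]]]'
python3 -c "
from h import *
go(.5755,.1834,.1,1.6965)"
```

```text
t: 5.55
tool_pos: [0.6226, 0.0052, 0.0975]
tool_rot: [-2.855, -1.311, 0.0]
contact_force: [0.2, -1.2, -1.7]
opening: 0.0111
grip_force: 58.9
t5.55 pos [0.6226 0.0052 0.0975] shift [ 10.45 -15.19  -0.24] turn [-0.     0.     0.735] q6 0.60
```

```bash
python3 -m handwheel '[[[2.1,-3,0],[0,0,0.16]],[[4.2,-6.1,0],[0,0,0.32]],[[6.3,-9.2,0],[0,0,0.48]],[[8.4,-12.2,0],[0,0,0.64]],[[10.4,-15.2,0],[0,0,0.735]]]'
python3 -m handwheel '[[[0,0,3],[0,0,0]],[[0,0,5],[0,0,0]],[[0,0,6],[0,0,0]],[[0,0,6],[0,0,0]]]'
python3 -c "
from h import *
go(.5755,.1834,.0055,1.6965)"
```

```text
t: 6.18
tool_pos: [0.5742, 0.1824, 0.0974]
tool_rot: [3.135, 0.201, -0.001]
contact_force: [0.8, -0.2, -2.3]
opening: 0.0108
grip_force: 58.9
t: 6.68
tool_pos: [0.5744, 0.1807, 0.0367]
tool_rot: [3.135, 0.206, -0.003]
contact_force: [0.0, 0.8, -2.1]
opening: 0.0109
grip_force: 58.9
t6.67 pos [0.5744 0.1807 0.0367] shift [ 0.15 -0.25  3.12] turn [0.    0.002 0.005] q6 1.62
```

```bash
python3 -m handwheel '[[[0.15,-0.2,1],[0,0,0]],[[0.15,-0.2,2],[0,0,0]],[[0.15,-0.2,2.5],[0,0,0]],[[0.15,-0.2,2.8],[0,0,0]],[[0.15,-0.2,2.8],[0,0,0]]]'
python3 -c "
from h import *
go(.5755,.1834,.0055,1.6965)
im=ctrl.get_image('top');cv2.imwrite('pics/t2.png',up(im,240,120,400,245))"
```

```text
t: 7.3
tool_pos: [0.576, 0.1835, 0.0096]
tool_rot: [3.135, 0.207, -0.001]
contact_force: [-0.1, -0.8, -1.6]
opening: 0.0105
grip_force: 58.9
t7.30 pos [0.576  0.1835 0.0096] shift [-0.05  0.    0.41] turn [0.    0.    0.006] q6 1.62
```

View pics/t2.png

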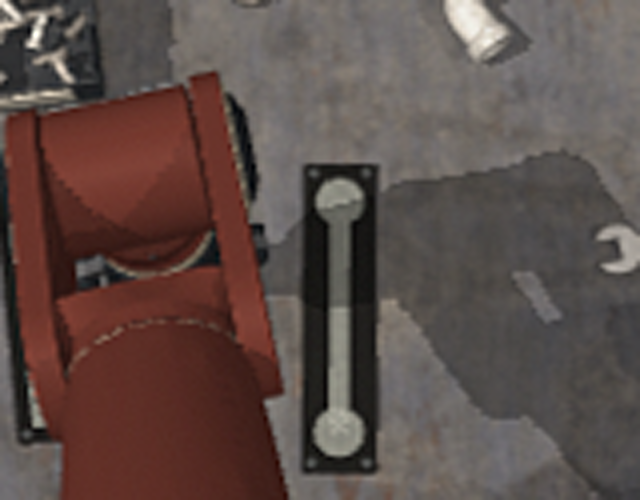

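The arm hides the long pad entirely, so I lower by force, release, back off and then look.

```bash
python3 -m handwheel '[[[0,0,0.2],[0,0,0]],[[0,0,0.3],[0,0,0]],[[0,0,0.35],[0,0,0]],[[0,0,0.35],[0,0,0]]]'
python3 -m handwheel '[[[0,0,0.08],[0,0,0]],[[0,0,0.08],[0,0,0]]]'
python3 -c "
from h import *
go(.5755,.1834,.0055,1.6965)"
```

```text
t: 7.85
tool_pos: [0.5762, 0.1835, 0.0063]
tool_rot: [3.135, 0.207, 0.0]
contact_force: [0.0, 1.1, -2.0]
opening: 0.0107
grip_force: 58.9
t: 8.1
tool_pos: [0.5761, 0.1835, 0.0054]
tool_rot: [3.135, 0.207, -0.0]
contact_force: [0.5, 1.1, -1.2]
opening: 0.0108
grip_force: 58.9
t8.10 pos [0.5761 0.1835 0.0054] shift [-0.06  0.   -0.01] turn [0.    0.    0.006] q6 1.62
```

```bash
python3 -m handwheel '[[[0,0,0.05],[0,0,0]],[[0,0,0.05],[0,0,0]]]'
python3 -m handwheel '[[[0,0,0],[0,0,0]],[[0,0,0],[0,0,0]],[[0,0,0],[0,0,0]]]' 0.3
python3 -m handwheel '[[[0,0,-2],[0,0,0]],[[0,0,-7],[0,0,0]],[[0,0,-12],[0,0,0]],[[-4,5,-12],[0,0,0]],[[-8,10,-12],[0,0,0]]]'
python3 -c "
from h import *
go(.5883,-.2057,.1,-.088)
im=ctrl.get_image('top');cv2.imwrite('pics/t3f.png',im);cv2.imwrite('pics/t3.png',up(im,240,120,400,245))"
```

```text
t: 8.35
tool_pos: [0.5761, 0.1835, 0.0049]
tool_rot: [-3.135, -0.207, 0.0]
contact_force: [-0.2, 0.5, -1.8]
opening: 0.0108
grip_force: 58.9
t: 8.72
tool_pos: [0.5765, 0.1836, 0.0053]
tool_rot: [-3.135, -0.207, -0.001]
contact_force: [0.5, -0.3, -0.1]
opening: 0.0298
grip_force: 0.0
t: 9.35
tool_pos: [0.5122, 0.0757, 0.1281]
tool_rot: [3.134, 0.21, 0.007]
contact_force: [0.6, -1.2, 0.0]
opening: 0.0299
grip_force: 0.0
t9.35 pos [0.5122 0.0757 0.1281] shift [ 3.78 28.9   2.86] turn [ 0.004 -0.003 -1.349] q6 1.44
```

View pics/t3.png

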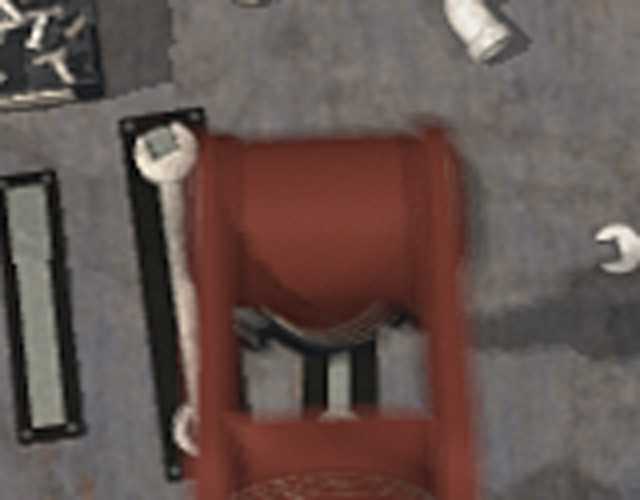

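The long wrench lies on its pad, with its head covering the shadow head at (165,150). On to the short wrench.

```bash
python3 -m handwheel '[[[0.5,5,0],[0,0,-0.16]],[[1.2,11,0],[0,0,-0.32]],[[1.9,17,0],[0,0,-0.49]],[[2.6,23,0],[0,0,-0.66]],[[3.4,28,0.5],[0,0,-0.83]]]' 0.4
python3 -m handwheel '[[[0,0,0],[0,0,-0.17]],[[0,0,0],[0,0,-0.34]],[[0,0,0],[0,0,-0.51]],[[0,0,0],[0,0,-0.52]],[[0,0,0],[0,0,-0.52]]]'
python3 -c "
from h import *
go(.5885,-.2057,.002,-.088)"
```

```text
t: 10.02
tool_pos: [0.5832, -0.1993, 0.1225]
tool_rot: [2.779, 1.458, 0.003]
contact_force: [0.5, 0.4, -0.3]
opening: 0.0255
grip_force: 0.0
t: 10.65
tool_pos: [0.5823, -0.1967, 0.1208]
tool_rot: [2.32, 2.117, 0.001]
contact_force: [-0.4, 1.1, -0.2]
opening: 0.0256
grip_force: 0.0
t10.65 pos [ 0.5823 -0.1967  0.1208] shift [-0.84  0.69 11.89] turn [ 0.001  0.    -0.003] q6 -0.36
```

```bash
python3 -m handwheel '[[[-0.8,0.7,4],[0,0,0]],[[-0.8,0.7,8],[0,0,0]],[[-0.8,0.7,10.5],[0,0,0]],[[-0.8,0.7,11.3],[0,0,0]],[[-0.8,0.7,11.3],[0,0,0]]]'
python3 -m handwheel '[[[0,0,0],[0,0,0]]]'
python3 -c "
from h import *
go(.5885,-.2057,.001,-.088)"
```

```text
t: 11.28
tool_pos: [0.5885, -0.2052, 0.0073]
tool_rot: [2.319, 2.12, 0.0]
contact_force: [1.0, -1.2, -0.1]
opening: 0.0254
grip_force: 0.0
t: 11.4
tool_pos: [0.5896, -0.2058, 0.0088]
tool_rot: [2.316, 2.118, 0.002]
contact_force: [0.6, -0.4, 0.3]
opening: 0.0255
grip_force: 0.0
t11.40 pos [ 0.5896 -0.2058  0.0088] shift [-0.   -0.11  0.78] turn [ 0.003  0.001 -0.001] q6 -0.37
```

```bash
python3 -m handwheel '[[[0,0,0.3],[0,0,0]],[[0,0,0.6],[0,0,0]],[[0,0,0.6],[0,0,0]],[[0,0,0.6],[0,0,0]]]'
python3 -c "
from h import *
go(.5885,-.2057,.001,-.088)"
```

```text
t: 11.9
tool_pos: [0.5883, -0.2052, 0.001]
tool_rot: [-2.318, -2.12, 0.0]
contact_force: [-0.3, -0.2, 0.1]
opening: 0.0256
grip_force: 0.0
t11.90 pos [ 0.5883 -0.2052  0.001 ] shift [-0.05  0.02 -0.  ] turn [-0.    -0.    -0.001] q6 -0.37
```

```bash
python3 -m handwheel '[[[0,0,0],[0,0,0]],[[0,0,0],[0,0,0]],[[0,0,0],[0,0,0]],[[0,0,0],[0,0,0]]]' 1 60
python3 -m handwheel '[[[0,0,-0.5],[0,0,0]],[[0,0,-1.5],[0,0,0]],[[0,0,-5],[0,0,0]],[[0,0,-9],[0,0,0]],[[0,0,-9.5],[0,0,0]]]'
python3 -c "
from h import *
go(.5541,.0751,.1,-.03+np.pi/2)"
```

```text
t: 12.4
tool_pos: [0.5885, -0.2053, 0.0013]
tool_rot: [2.318, 2.12, 0.0]
contact_force: [-0.7, 1.2, 2.0]
opening: 0.0072
grip_force: 58.8
t: 13.02
tool_pos: [0.5908, -0.2064, 0.1006]
tool_rot: [2.313, 2.116, 0.005]
contact_force: [1.2, -1.7, -2.1]
opening: 0.0072
grip_force: 58.8
t13.03 pos [ 0.5908 -0.2064  0.1006] shift [27.71 -6.16 -0.07] turn [ 0.008 -0.003  1.512] q6 -0.37
```

```bash
python3 -m handwheel '[[[3,-0.7,0],[0,0,0.17]],[[6.2,-1.4,0],[0,0,0.34]],[[9.4,-2.1,0],[0,0,0.51]],[[12.6,-2.8,0],[0,0,0.68]],[[15.8,-3.5,0],[0,0,0.85]]]'
python3 -c "
from h import *
go(.5541,.0751,.1,-.03+np.pi/2)"
```

```text
t: 13.65
tool_pos: [0.5663, -0.0435, 0.0944]
tool_rot: [-2.988, -0.967, 0.003]
contact_force: [-0.3, 0.9, -1.7]
opening: 0.0076
grip_force: 58.8
t13.65 pos [ 0.5663 -0.0435  0.0944] shift [  5.96 -10.32  -0.55] turn [-0.001  0.002  0.656] q6 0.74
```

```bash
python3 -m handwheel '[[[1.5,-2.6,-0.3],[0,0,0.17]],[[3,-5.2,-0.3],[0,0,0.34]],[[4.5,-7.8,-0.3],[0,0,0.51]],[[5.9,-10.3,-0.3],[0,0,0.656]],[[5.9,-10.3,-0.3],[0,0,0.656]]]'
python3 -m handwheel '[[[0,0,3],[0,0,0]],[[0,0,6],[0,0,0]],[[0,0,7.5],[0,0,0]],[[0,0,7.5],[0,0,0]],[[0,0,7.5],[0,0,0]]]'
python3 -c "
from h import *
go(.5541,.0751,.006,-.03+np.pi/2)"
```

```text
t: 14.28
tool_pos: [0.553, 0.0746, 0.0975]
tool_rot: [-3.141, 0.033, 0.004]
contact_force: [-1.0, 0.1, -1.5]
opening: 0.0077
grip_force: 58.8
t: 14.9
tool_pos: [0.5553, 0.073, 0.0251]
tool_rot: [3.141, -0.038, 0.003]
contact_force: [0.2, -0.1, -1.3]
opening: 0.0071
grip_force: 58.8
t14.90 pos [0.5553 0.073  0.0251] shift [-0.13 -0.21  1.91] turn [ 0.    -0.002  0.006] q6 1.59
```

```bash
python3 -m handwheel '[[[-0.05,-0.2,0.8],[0,0,0.005]],[[-0.05,-0.2,1.5],[0,0,0.005]],[[-0.05,-0.2,1.8],[0,0,0.005]],[[-0.05,-0.2,1.8],[0,0,0.005]],[[-0.05,-0.2,1.8],[0,0,0.005]]]'
python3 -c "
from h import *
go(.5541,.0751,.0053,-.03+np.pi/2)"
```

```text
t: 15.52
tool_pos: [0.5539, 0.0753, 0.006]
tool_rot: [3.141, -0.046, 0.0]
contact_force: [0.0, 0.0, -1.5]
opening: 0.0073
grip_force: 58.9
t15.53 pos [0.5539 0.0753 0.006 ] shift [0.02 0.02 0.07] turn [ 0.    -0.     0.001] q6 1.60
```

```bash
python3 -m handwheel '[[[0,0,0.06],[0,0,0]],[[0,0,0.1],[0,0,0]],[[0,0,0.1],[0,0,0]]]'
python3 -m handwheel '[[[0,0,0],[0,0,0]],[[0,0,0],[0,0,0]],[[0,0,0],[0,0,0]]]' 0.3
python3 -m handwheel '[[[0,0,-2],[0,0,0]],[[0,0,-7],[0,0,0]],[[0,0,-12],[0,0,0]],[[0,5,-12],[0,0,0]],[[0,11,-12],[0,0,0]]]'
python3 -m handwheel '[[[0,5.5,0],[0,0,-0.1]],[[0,11,0],[0,0,-0.2]],[[0,11,0],[0,0,-0.2]]]'
python3 -c "
from h import *
go(.411,-.219,.13,0)
im=ctrl.get_image('top');cv2.imwrite('pics/t4f.png',im);cv2.imwrite('pics/t4.png',up(im,190,130,350,255))"
```

```text
t: 15.9
tool_pos: [0.554, 0.0752, 0.0052]
tool_rot: [3.141, -0.046, 0.0]
contact_force: [-0.6, -0.2, 1.0]
opening: 0.0075
grip_force: 59.1
t: 16.27
tool_pos: [0.554, 0.0752, 0.0051]
tool_rot: [3.141, -0.046, 0.0]
contact_force: [0.2, 0.3, 0.7]
opening: 0.03
grip_force: 0.0
t: 16.9
tool_pos: [0.5518, -0.0353, 0.1283]
tool_rot: [3.14, -0.042, 0.008]
contact_force: [0.4, -0.4, -0.7]
opening: 0.03
grip_force: 0.0
t: 17.27
tool_pos: [0.5477, -0.1481, 0.127]
tool_rot: [3.129, 0.26, 0.003]
contact_force: [-0.5, 0.8, 0.1]
opening: 0.0301
grip_force: 0.0
t17.27 pos [ 0.5477 -0.1481  0.127 ] shift [-14.65   4.73  -0.32] turn [ 0.003 -0.    -1.405] q6 1.01
```

View pics/t4.png

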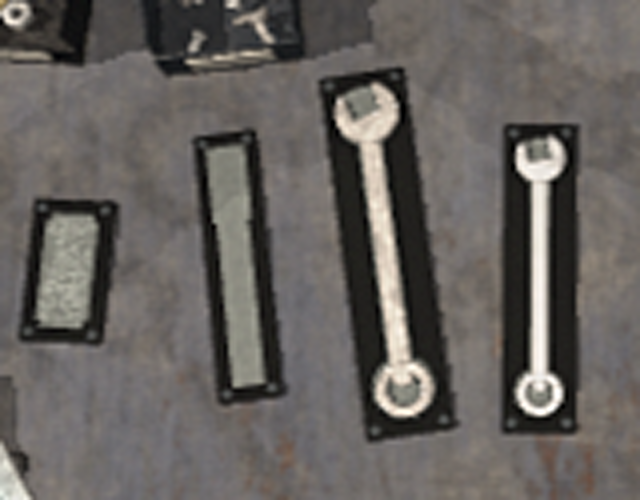

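Both wrenches sit on their shadows. Now I check them in numbers and refine the chisel and the tape.

```bash
python3 - <<'E'
from h import *
im=cv2.imread("pics/t4f.png")
for nm,bx,th in(("LW",(268,144,306,242),140),("SW",(314,158,338,240),150)):
    g=cv2.cvtColor(up(im,*bx),cv2.COLOR_BGR2GRAY);m=(g>100 if nm=="LW" else g>100).astype(np.uint8)
    d=cv2.convexHull(cv2.findNonZero((g<50).astype(np.uint8)));f=np.zeros_like(g);cv2.drawContours(f,[d],-1,1,-1)
    print(nm,np.round(rect_world(m*cv2.erode(f,np.ones((13,13))),.008,bx),4))
im=cv2.imread("pics/top0.png")
bx=(398,232,474,262);g=cv2.cvtColor(up(im,*bx),cv2.COLOR_BGR2GRAY).astype(int)
for col in range(30,284,36): print(col,np.round(g[24:92:3,col-2:col+3].mean(1)).astype(int))
cv2.imwrite("pics/ct.png",cv2.resize(im[190:262,395:475],None,fx=8,fy=8,interpolation=cv2.INTER_CUBIC))
E
```

```text
LW [  0.5757   0.1843 242.501   46.6052   0.1123]
SW [  0.5536   0.0743  35.4753 199.8053  -0.0282]
30 [ 99 100 101 101 100  96  90  89  77  93 124 121 124 132 139 143 144 130
 109  96  95  98  98]
66 [103 105 107 107 100  93  91  91  90 106 129 132 135 141 146 143 140 114
  84  92  94  95  95]
102 [102 102 101 100  97  94  93  91  95 109 124 124 129 137 140 139 135 113
  91  97  98  96  94]
138 [ 99 100 102 103  97  91  89  80 107 129 129 127 135 143 141 132 113 102
 101 105 108 108 106]
174 [105 106 103  98  95  93  91  92 112 125 126 139 143 144 141 132 104  92
 104 105 106 105 104]
210 [103  97  88  94  95  99 119 159 169 167 169 176 193 208 210 198 120  79
 100 101  99  96  97]
246 [102  92  83  79  96 141 182 176 177 182 190 202 210 217 223 225 157  98
  90  97 100  98  95]
282 [ 98 100  99  98  88  82  78  62  59  60  60  57  54  63  76  76  90 101
 100 104 105 103 101]
```

View pics/ct.png

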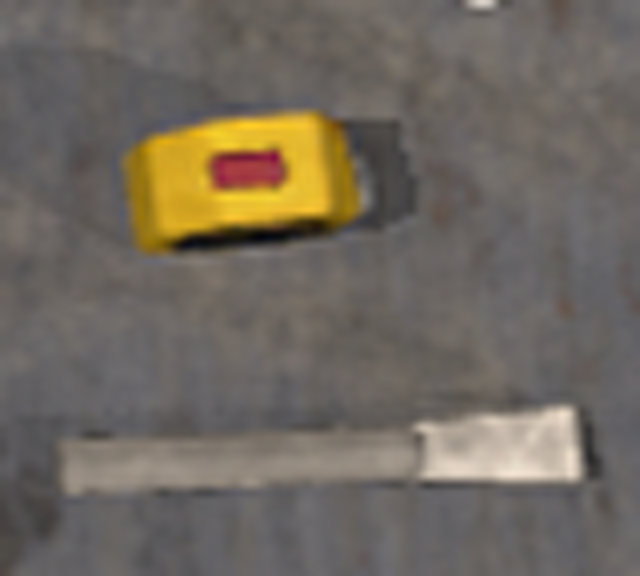

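Crop: the tape's top face centre is about (245,170) and the chisel bar's axis runs from about (62,465) to (420,453). The wrenches measure within about 1 mm of their shadows. The edges give:

```bash
python3 - <<'E'
from h import *
f=lambda c,r:ray("top",(c/4+398-.375,r/4+232-.375),.0105)
a=f(30,24+3*13.3);b=f(174,24+3*11.75);e0=ray("top",(395+62/8-.44,190+465/8-.44),.0105);e1=ray("top",(395+582/8-.44,190+445/8-.44),.0105)
s=(a[0]-b[0])/(a[1]-b[1]);my=(e0[1]+e1[1])/2
print("len",e0[1]-e1[1],"slope",s,"mid",a[0]+s*(my-a[1]),my)
# tape: overlay model from candidate pose, compare with yellow mask
from scipy.optimize import minimize
im=cv2.imread("pics/top0.png");bx=(405,195,455,228);u=up(im,*bx);m=((u[:,:,2].astype(int)-u[:,:,0])>60)
print(m.sum())
cs,_=cv2.findContours(m.astype(np.uint8),0,1);m=np.zeros(m.shape,np.uint8);cv2.drawContours(m,cs,-1,1,-1)
def mask(p):
    x,y,a=p;c,s=np.cos(a),np.sin(a);P=[]
    # case y -28..40, with chamfered top corners
    for lx in(-17,17):
        for ly,z in((-28,3),(40,3),(-28,50),(40,50),(-14,71),(24,71)):
            X=np.array([x+(lx*c-ly*s)/1e3,y+(lx*s+ly*c)/1e3,z/1e3]);q=np.array(proj("top",X));P.append(((q-bx[:2]+.375)*4))
    h=cv2.convexHull(np.array(P,np.float32));o=np.zeros(m.shape,np.uint8);cv2.fillConvexPoly(o,np.round(h*16).astype(np.int32),1,shift=4);return o
g=lambda p:(mask(p)!=m).sum()
r=min((minimize(g,(x0,-.195,a0),method="Nelder-Mead",options=dict(initial_simplex=[(x0,-.195,a0),(x0+.01,-.195,a0),(x0,-.185,a0),(x0,-.195,a0+.1)])) for x0 in(.495,.505) for a0 in(.05,.12)),key=lambda r:r.fun)
print("tape",r.x,r.fun,m.sum())
E
```

```text
len 0.1741542619221676 slope -0.00823641513569141 mid 0.4107272266417772 -0.21914551066733837
6170
tape [ 0.5025 -0.2002  0.1409] 1223.0 6170
```

```bash
python3 -c "
from h import *
for cr in((130,245),(130,200),(145,250)):
  for z in(.003,.02):print(cr,z,ray('top',(395+cr[0]/8-.44,190+cr[1]/8-.44),z))
for cr in((362,215),(350,150),(328,112),(338,215),(205,118)):
  for z in(.05,.065):print(cr,z,ray('top',(395+cr[0]/8-.44,190+cr[1]/8-.44),z))
"
python3 -m handwheel '[[[-3.3,0.9,0],[0,0,-0.18]],[[-6.6,1.9,0],[0,0,-0.36]],[[-9.9,2.8,0],[0,0,-0.54]],[[-13.2,3.8,0],[0,0,-0.72]],[[-14.6,4.7,0],[0,0,-0.9]]]' 0
python3 -m handwheel '[[[0,0,0],[0,0,-0.17]],[[0,0,0],[0,0,-0.34]],[[0,0,0],[0,0,-0.5]],[[0,0,0],[0,0,-0.5]],[[0,0,0],[0,0,-0.5]]]'
python3 -c "
from h import *
go(.4107,-.217,.003,.008)"
```

```text
(130, 245) 0.003 [ 0.4855 -0.1616  0.003 ]
(130, 245) 0.02 [ 0.4831 -0.1579  0.02  ]
(130, 200) 0.003 [ 0.5012 -0.1627  0.003 ]
(130, 200) 0.02 [ 0.4985 -0.159   0.02  ]
(145, 250) 0.003 [ 0.4836 -0.1666  0.003 ]
(145, 250) 0.02 [ 0.4813 -0.1628  0.02  ]
(362, 215) 0.05 [ 0.4868 -0.2278  0.05  ]
(362, 215) 0.065 [ 0.4846 -0.2234  0.065 ]
(350, 150) 0.05 [ 0.5087 -0.2256  0.05  ]
(350, 150) 0.065 [ 0.5061 -0.2213  0.065 ]
(328, 112) 0.05 [ 0.5216 -0.2195  0.05  ]
(328, 112) 0.065 [ 0.5189 -0.2152  0.065 ]
(338, 215) 0.05 [ 0.487 -0.22   0.05 ]
(338, 215) 0.065 [ 0.4848 -0.2157  0.065 ]
(205, 118) 0.05 [ 0.5207 -0.1789  0.05  ]
(205, 118) 0.065 [ 0.518  -0.1752  0.065 ]
t: 17.95
tool_pos: [0.4108, -0.2149, 0.1255]
tool_rot: [2.696, 1.611, 0.001]
contact_force: [-0.3, -0.2, 0.5]
opening: 0.0426
grip_force: 0.0
t: 18.58
tool_pos: [0.4118, -0.2151, 0.1254]
tool_rot: [2.223, 2.22, 0.0]
contact_force: [-0.3, -0.1, 0.3]
opening: 0.0426
grip_force: 0.0
t18.57 pos [ 0.4118 -0.2151  0.1254] shift [-0.18 -0.12 12.24] turn [ 0.001  0.    -0.009] q6 -0.64
```

```bash
python3 -m handwheel '[[[-0.2,-0.1,4],[0,0,-0.008]],[[-0.2,-0.1,8],[0,0,-0.008]],[[-0.2,-0.1,10.5],[0,0,-0.008]],[[-0.2,-0.1,11.6],[0,0,-0.008]],[[-0.2,-0.1,11.6],[0,0,-0.008]]]'
python3 -m handwheel '[[[0,0,0.3],[0,0,0]],[[0,0,0.5],[0,0,0]],[[0,0,0.5],[0,0,0]]]'
python3 -m handwheel '[[[0,0,0],[0,0,0]],[[0,0,0],[0,0,0]],[[0,0,0],[0,0,0]],[[0,0,0],[0,0,0]]]' 1 60
python3 -c "
from h import *
go(.4107,-.219,.003,.008)"
```

```text
t: 19.2
tool_pos: [0.4104, -0.2175, 0.0088]
tool_rot: [-2.212, -2.229, 0.0]
contact_force: [0.3, 0.4, -0.2]
opening: 0.0426
grip_force: 0.0
t: 19.58
tool_pos: [0.4108, -0.218, 0.0044]
tool_rot: [2.212, 2.23, 0.0]
contact_force: [-0.1, -0.3, 0.4]
opening: 0.0429
grip_force: 0.0
t: 20.08
tool_pos: [0.4112, -0.218, 0.0047]
tool_rot: [2.212, 2.229, 0.001]
contact_force: [-0.3, 2.3, 6.2]
opening: 0.0183
grip_force: 58.9
t20.07 pos [ 0.4112 -0.218   0.0047] shift [-0.1  -0.05  0.17] turn [ 0.001  0.    -0.   ] q6 -0.66
```

```bash
python3 -m handwheel '[[[0,0,-0.5],[0,0,0]],[[0,0,-1.5],[0,0,0]],[[0,0,-5],[0,0,-0.1]],[[0,0,-9],[0,0,-0.27]],[[0,0,-11],[0,0,-0.44]]]'
python3 -c "
from h import *
go(.567,.2888,.12,.1073+np.pi/2)"
```

```text
t: 20.7
tool_pos: [0.411, -0.2183, 0.1163]
tool_rot: [1.664, 2.662, -0.001]
contact_force: [1.0, 0.3, -4.7]
opening: 0.018
grip_force: 59.5
t20.70 pos [ 0.411  -0.2183  0.1163] shift [38.75 36.25 -0.44] turn [-0.001  0.003 -1.225] q6 -1.10
```

```bash
python3 -m handwheel '[[[3,2.8,0],[0,0,-0.13]],[[7,6.5,0],[0,0,-0.26]],[[11,10.3,0],[0,0,-0.39]],[[15,14,0],[0,0,-0.52]],[[19,17.8,0],[0,0,-0.65]]]'
python3 -c "
from h import *
go(.567,.2888,.12,.1073+np.pi/2)"
```

```text
t: 21.32
tool_pos: [0.4882, 0.0322, 0.1137]
tool_rot: [-0.729, -3.055, 0.001]
contact_force: [0.1, 0.3, -5.4]
opening: 0.0186
grip_force: 59.6
t21.32 pos [0.4882 0.0322 0.1137] shift [ 4.56 26.45 -0.65] turn [-0.001 -0.001 -0.576] q6 -1.19
```

```bash
python3 -m handwheel '[[[0.9,5.3,0],[0,0,-0.12]],[[1.8,10.6,0],[0,0,-0.24]],[[2.7,15.9,0],[0,0,-0.36]],[[3.6,21.2,0],[0,0,-0.48]],[[4.5,26.4,0],[0,0,-0.576]]]'
python3 -m handwheel '[[[0,0,2],[0,0,0]],[[0,0,5],[0,0,0]],[[0,0,8],[0,0,0]],[[0,0,8],[0,0,0]],[[0,0,8],[0,0,0]]]'
python3 -c "
from h import *
go(.567,.2888,.0105,.1073+np.pi/2)"
```

```text
t: 21.95
tool_pos: [0.5685, 0.2875, 0.1133]
tool_rot: [0.168, -3.136, 0.002]
contact_force: [1.3, 0.1, -4.2]
opening: 0.0178
grip_force: 59.6
t: 22.58
tool_pos: [0.569, 0.2856, 0.0346]
tool_rot: [-0.161, 3.137, -0.0]
contact_force: [0.9, 0.9, -3.3]
opening: 0.0185
grip_force: 59.8
t22.57 pos [0.569  0.2856 0.0346] shift [0.17 0.34 2.41] turn [-0.     0.    -0.005] q6 -1.32
```

```bash
python3 -m handwheel '[[[0.2,0.3,1],[0,0,-0.005]],[[0.2,0.3,1.8],[0,0,-0.005]],[[0.2,0.3,2.2],[0,0,-0.005]],[[0.2,0.3,2.2],[0,0,-0.005]],[[0.2,0.3,2.2],[0,0,-0.005]]]'
python3 -c "
from h import *
go(.567,.2888,.0088,.1073+np.pi/2)
im=ctrl.get_image('side');cv2.imwrite('pics/s5.png',up(im,220,200,370,310))"
```

```text
t: 23.2
tool_pos: [0.5667, 0.289, 0.0122]
tool_rot: [-0.17, 3.137, 0.0]
contact_force: [0.6, -0.1, -4.3]
opening: 0.0182
grip_force: 59.9
t23.20 pos [0.5667 0.289  0.0122] shift [-0.02 -0.02  0.34] turn [0.    0.    0.001] q6 -1.32
```

View pics/s5.png

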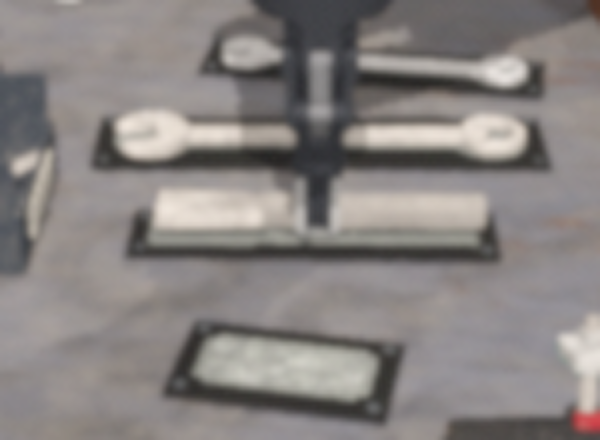

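Side crop: the chisel hangs level over its pad, blade end over the wide end of the shadow (about 155–490 columns against a 150–485 shadow). Lower and release.

```bash
python3 -m handwheel '[[[0,0,0.2],[0,0,0]],[[0,0,0.3],[0,0,0]],[[0,0,0.35],[0,0,0]],[[0,0,0.38],[0,0,0]],[[0,0,0.38],[0,0,0]]]'
python3 -c "
from h import *
go(.567,.2888,.0088,.1073+np.pi/2)"
```

```text
t: 23.88
tool_pos: [0.5666, 0.2889, 0.0088]
tool_rot: [0.17, -3.137, 0.0]
contact_force: [-2.6, -1.7, 1.3]
opening: 0.0184
grip_force: 60.4
t23.88 pos [0.5666 0.2889 0.0088] shift [-0.04 -0.01 -0.  ] turn [-0.    -0.     0.001] q6 -1.32
```

```bash
python3 -m handwheel '[[[0,0,0],[0,0,0]],[[0,0,0],[0,0,0]],[[0,0,0],[0,0,0]]]' 0.2
python3 -m handwheel '[[[0,0,-2],[0,0,0]],[[0,0,-7],[0,0,0]],[[0,0,-12],[0,0,0]],[[0,-5,-12],[0,0,0]],[[0,-11,-12],[0,0,0]]]'
python3 -m handwheel '[[[0,-6,0],[0,0,0.15]],[[0,-12,0],[0,0,0.3]],[[0,-18,0],[0,0,0.45]],[[0,-24,0],[0,0,0.6]],[[0,-24,0],[0,0,0.6]]]' -0.6
python3 -c "
from h import *
go(.5025,-.2,.13,.135)
im=ctrl.get_image('top');cv2.imwrite('pics/t6f.png',im);cv2.imwrite('pics/t6.png',up(im,190,130,350,255))"
```

```text
t: 24.25
tool_pos: [0.567, 0.289, 0.0085]
tool_rot: [-0.17, 3.136, 0.001]
contact_force: [0.2, 0.2, -0.4]
opening: 0.0343
grip_force: 0.0
t: 24.88
tool_pos: [0.5797, 0.1794, 0.1316]
tool_rot: [-0.174, 3.132, 0.001]
contact_force: [1.0, -0.7, -0.3]
opening: 0.0344
grip_force: 0.0
t: 25.5
tool_pos: [0.6052, -0.0631, 0.1302]
tool_rot: [0.773, 3.042, -0.001]
contact_force: [-0.0, 0.2, -0.4]
opening: 0.0683
grip_force: 0.0
t25.50 pos [ 0.6052 -0.0631  0.1302] shift [  2.49 -16.94   0.01] turn [0.002 0.003 0.938] q6 -1.30
```

View pics/t6.png

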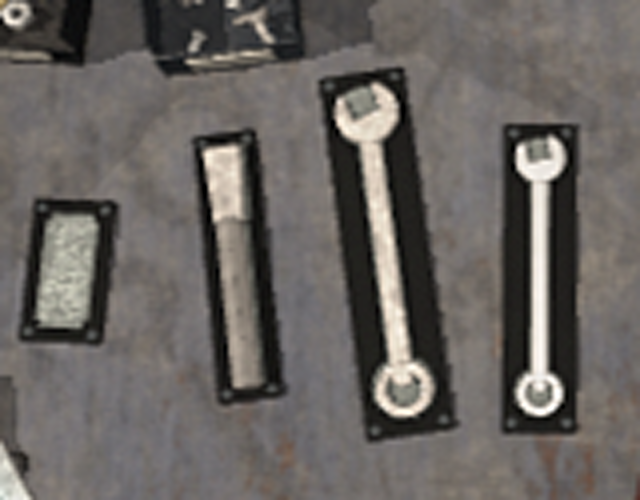

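The chisel covers its shadow. Now the tape measure.

```bash
python3 -m handwheel '[[[0.5,-3.3,0],[0,0,0.17]],[[1,-6.8,0],[0,0,0.34]],[[1.5,-10.2,0],[0,0,0.51]],[[2,-13.6,0],[0,0,0.68]],[[2.5,-16.5,0],[0,0,0.85]]]'
python3 -m handwheel '[[[0,0,0],[0,0,0.088]],[[0,0,0],[0,0,0.088]],[[0,0,0],[0,0,0.088]]]'
python3 -c "
from h import *
go(.5018,-.195,.019,.135)
im=ctrl.get_image('side');cv2.imwrite('pics/s6.png',up(im,270,110,400,210))"
```

```text
t: 26.18
tool_pos: [0.5042, -0.192, 0.1291]
tool_rot: [1.956, 2.457, 0.001]
contact_force: [-0.5, 0.2, 0.7]
opening: 0.0681
grip_force: 0.0
t: 26.55
tool_pos: [0.5048, -0.1917, 0.1286]
tool_rot: [2.055, 2.375, 0.0]
contact_force: [1.3, 0.5, -0.4]
opening: 0.0683
grip_force: 0.0
t26.55 pos [ 0.5048 -0.1917  0.1286] shift [-0.28 -0.35 10.96] turn [0.001 0.    0.009] q6 -0.65
```

View pics/s6.png

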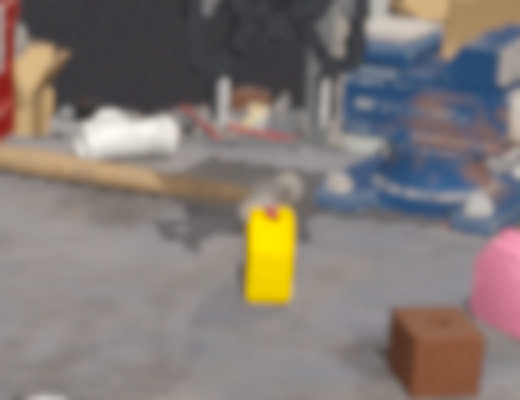

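Side crop: the tape at (270,255) stands midway under the open fingers (225 and 310, 100). Descending and gripping gently.

```bash
python3 -m handwheel '[[[-0.3,-0.35,3],[0,0,0.009]],[[-0.3,-0.35,6],[0,0,0.009]],[[-0.3,-0.35,9],[0,0,0.009]],[[-0.3,-0.35,10.7],[0,0,0.009]],[[-0.3,-0.35,10.7],[0,0,0.009]]]'
python3 -m handwheel '[[[0,0,0],[0,0,0]],[[0,0,0],[0,0,0]]]'
python3 -c "
from h import *
go(.5018,-.195,.019,.135)"
python3 -m handwheel '[[[0,0,0],[0,0,0]],[[0,0,0],[0,0,0]],[[0,0,0],[0,0,0]],[[0,0,0],[0,0,0]],[[0,0,0],[0,0,0]]]' 1 40
python3 -c "
from h import *
go(.5018,-.195,.019,.135)"
```

```text
t: 27.22
tool_pos: [0.5005, -0.1954, 0.0199]
tool_rot: [-2.067, -2.362, 0.001]
contact_force: [0.6, -0.2, -0.2]
opening: 0.0682
grip_force: 0.0
t: 27.48
tool_pos: [0.5024, -0.1967, 0.0228]
tool_rot: [2.068, 2.361, 0.001]
contact_force: [0.5, -0.5, -0.4]
opening: 0.0683
grip_force: 0.0
t27.48 pos [ 0.5024 -0.1967  0.0228] shift [ 0.18 -0.04  0.37] turn [ 0.002  0.002 -0.003] q6 -0.64
t: 28.1
tool_pos: [0.502, -0.1965, 0.0219]
tool_rot: [2.069, 2.362, 0.001]
contact_force: [0.1, 1.1, 4.4]
opening: 0.034
grip_force: 39.6
t28.10 pos [ 0.502  -0.1965  0.0219] shift [0.15 0.   0.29] turn [ 0.001  0.001 -0.003] q6 -0.64
```

```bash
python3 -m handwheel '[[[0,0,-0.5],[0,0,0]],[[0,0,-2],[0,0,0]],[[0,0,-6],[0,0,0]],[[0,0,-9],[0,0,-0.1]],[[0,0,-9],[0,0,-0.2]]]'
python3 -c "
from h import *
go(.5631,.4104,.11,-.0763+np.pi/2)"
```

```text
t: 28.72
tool_pos: [0.5031, -0.1972, 0.1152]
tool_rot: [1.816, 2.556, 0.001]
contact_force: [0.9, 0.3, -3.7]
opening: 0.0337
grip_force: 39.4
t28.73 pos [ 0.5031 -0.1972  0.1152] shift [55.4  25.66  0.36] turn [ 0.001  0.007 -1.159] q6 -0.85
```

```bash
python3 -m handwheel '[[[4,1.8,0],[0,0,-0.1]],[[9,4.1,0],[0,0,-0.2]],[[14,6.4,0],[0,0,-0.3]],[[19,8.7,0],[0,0,-0.4]],[[24,11,0],[0,0,-0.5]]]'
python3 -c "
from h import *
go(.5631,.4104,.11,-.0763+np.pi/2)"
```

```text
t: 29.35
tool_pos: [0.5266, 0.0683, 0.1115]
tool_rot: [1.13, 2.931, -0.0]
contact_force: [1.3, -0.3, -2.8]
opening: 0.0345
grip_force: 39.5
t29.35 pos [0.5266 0.0683 0.1115] shift [20.25 27.82  0.14] turn [-0.     0.    -0.659] q6 -0.85
```

```bash
python3 -m handwheel '[[[3,4.1,0],[0,0,-0.1]],[[6.2,8.5,0],[0,0,-0.2]],[[9.4,12.9,0],[0,0,-0.3]],[[12.6,17.3,0],[0,0,-0.4]],[[15.8,21.7,0],[0,0,-0.52]]]'
python3 -c "
from h import *
go(.5631,.4104,.11,-.0763+np.pi/2)"
```

```text
t: 29.98
tool_pos: [0.556, 0.335, 0.1113]
tool_rot: [-0.337, -3.123, 0.001]
contact_force: [0.9, -0.0, -2.2]
opening: 0.0339
grip_force: 39.5
t29.98 pos [0.556  0.335  0.1113] shift [0.91 7.52 0.13] turn [-0.001 -0.    -0.138] q6 -0.93
```

```bash
python3 -m handwheel '[[[0.4,3.5,0],[0,0,-0.07]],[[0.9,7.5,0],[0,0,-0.138]],[[0.9,7.5,3],[0,0,-0.138]],[[0.9,7.5,6],[0,0,-0.138]],[[0.9,7.5,7],[0,0,-0.138]]]'
python3 -m handwheel '[[[0,0,0],[0,0,0]],[[0,0,0],[0,0,0]],[[0,0,0],[0,0,0]]]'
python3 -c "
from h import *
go(.5631,.4104,.027,-.0763+np.pi/2)"
```

```text
t: 30.6
tool_pos: [0.5618, 0.4075, 0.0382]
tool_rot: [-0.126, -3.134, 0.005]
contact_force: [-0.0, 0.3, -3.4]
opening: 0.0341
grip_force: 39.7
t: 30.98
tool_pos: [0.565, 0.409, 0.0431]
tool_rot: [0.127, 3.137, 0.002]
contact_force: [-0.9, 0.4, -1.9]
opening: 0.0341
grip_force: 39.7
t30.98 pos [0.565  0.409  0.0431] shift [0.2  0.12 1.61] turn [ 0.002  0.002 -0.005] q6 -0.97
```

```bash
python3 -m handwheel '[[[0.15,0.1,0.8],[0,0,-0.005]],[[0.15,0.1,1.3],[0,0,-0.005]],[[0.15,0.1,1.3],[0,0,-0.005]],[[0.15,0.1,1.3],[0,0,-0.005]],[[0.15,0.1,1.3],[0,0,-0.005]]]'
python3 -c "
from h import *
go(.5631,.4104,.026,-.0763+np.pi/2)
im=ctrl.get_image('side');cv2.imwrite('pics/s7.png',up(im,220,220,370,330))"
```

```text
t: 31.6
tool_pos: [0.5627, 0.4098, 0.0284]
tool_rot: [0.119, 3.139, 0.0]
contact_force: [0.1, 0.0, -2.2]
opening: 0.0341
grip_force: 39.8
t31.60 pos [0.5627 0.4098 0.0284] shift [-0.04  0.07  0.24] turn [0. 0. 0.] q6 -0.97
```

View pics/s7.png

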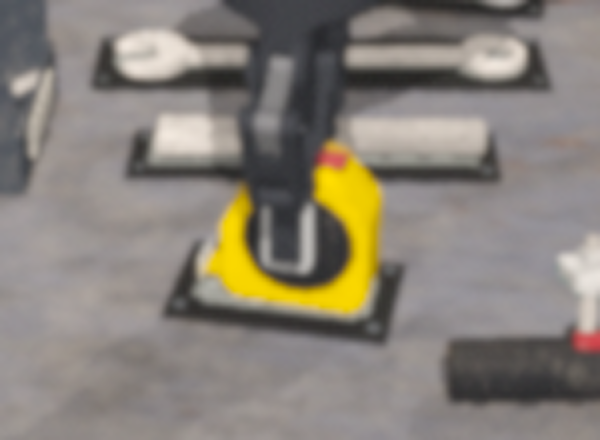

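Side crop: the tape is just above its shadow, its near lower right corner about (368,312) with the hook at (205,265). I check that against the model.

```bash
python3 -c "
from h import *
a=np.pi-.0763;c,s=np.cos(a-np.pi/2),np.sin(a-np.pi/2)
for lx,ly,z in((.018,.0405,.004),(-.018,.0405,.004),(.018,-.0405,.004),(-.018,-.0405,.004),(.017,.040,.0065),(-.017,.04,.0065),(-.017,.04,.03),(.017,.04,.03)):
    p=proj('side',(.5667+lx*c-ly*s,.4101+lx*s+ly*c,z));print(lx,ly,z,np.round((np.array(p)-(220,220)+.375)*4,1))
im=cv2.imread('pics/s7.png');print([ (r,np.where((im[r,:,2].astype(int)-im[r,:,0])>110)[0][[0,-1]]) for r in(220,250,270,285,295,305)])
"
```

```text
0.018 0.0405 0.004 [366.6 318.8]
-0.018 0.0405 0.004 [379.  273.1]
0.018 -0.0405 0.004 [192.3 297.5]
-0.018 -0.0405 0.004 [211.8 253.3]
0.017 0.04 0.0065 [366.  312.8]
-0.017 0.04 0.0065 [377.8 269.7]
-0.017 0.04 0.03 [379.2 227.4]
0.017 0.04 0.03 [367.4 269.2]
[(220, array([222, 379])), (250, array([215, 377])), (270, array([207, 376])), (285, array([224, 369])), (295, array([239, 366])), (305, array([298, 361]))]
```

Observed edges (row 270: 376, row 220: 379) match the model for a centred tape within 1 mm. Lower and release.

```bash
python3 -m handwheel '[[[0,0.05,0.15],[0,0,0]],[[0,0.05,0.22],[0,0,0]],[[0,0.05,0.25],[0,0,0]],[[0,0.05,0.25],[0,0,0]]]'
python3 -m handwheel '[[[0,0,0],[0,0,0]],[[0,0,0],[0,0,0]]]'
```

```text
t: 32.15
tool_pos: [0.5626, 0.4102, 0.026]
tool_rot: [0.119, 3.139, -0.0]
contact_force: [-1.9, 0.6, -0.5]
opening: 0.0339
grip_force: 39.9
t: 32.4
tool_pos: [0.5626, 0.4103, 0.026]
tool_rot: [0.119, 3.139, 0.0]
contact_force: [-1.3, -1.2, 1.2]
opening: 0.0339
grip_force: 40.1
```

```bash
python3 -m handwheel '[[[0,0,0],[0,0,0]],[[0,0,0],[0,0,0]],[[0,0,0],[0,0,0]],[[0,0,0],[0,0,0]]]' -0.4
python3 -m handwheel '[[[0,0,-2],[0,0,0]],[[0,0,-6],[0,0,0]],[[0,0,-11],[0,0,0]],[[0,-5,-14],[0,0,0]],[[0,-11,-14],[0,0,0]]]'
python3 -m handwheel '[[[0,-6,0],[0,0,0]],[[0,-12,0],[0,0,0]],[[0,-18,0],[0,0,0]],[[0,-24,0],[0,0,0]],[[0,-30,0],[0,0,0]]]'
python3 -m handwheel '[[[0,-6,0],[0,0,0]],[[0,-9,0],[0,0,0]],[[0,-9,0],[0,0,0]]]'
python3 -c "
from h import *
im=ctrl.get_image('top');s=ctrl.get_image('side')
cv2.imwrite('pics/end.png',np.hstack([cv2.resize(im[135:250,185:385],(400,230),interpolation=2),cv2.resize(s[170:340,220:430],(400,324),interpolation=2)[:230]]))"
```

```text
t: 32.9
tool_pos: [0.5626, 0.4102, 0.0257]
tool_rot: [0.119, 3.139, 0.0]
contact_force: [0.3, 0.3, -0.6]
opening: 0.0597
grip_force: 0.0
t: 33.52
tool_pos: [0.5567, 0.3011, 0.1724]
tool_rot: [0.115, 3.13, 0.006]
contact_force: [1.3, 0.4, 0.6]
opening: 0.0596
grip_force: 0.0
t: 34.15
tool_pos: [0.5316, -0.0005, 0.1677]
tool_rot: [0.119, 3.136, -0.001]
contact_force: [0.5, -0.2, -0.1]
opening: 0.0598
grip_force: 0.0
t: 34.52
tool_pos: [0.5249, -0.0903, 0.1674]
tool_rot: [0.125, 3.137, -0.001]
contact_force: [0.1, 0.9, 0.1]
opening: 0.0598
grip_force: 0.0
```

View pics/end.png

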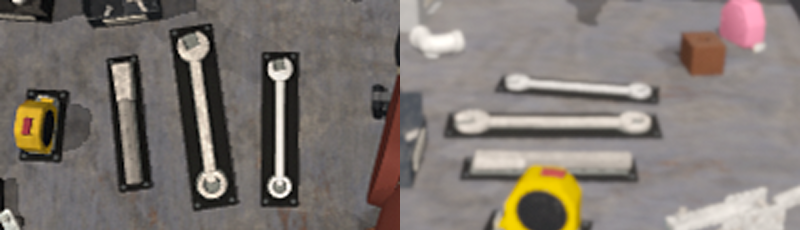

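All four tools lie on their pads; the tape is at (38,125) left. The elbow and block are in place and the gripper is clear. Handing in.

```bash
python3 -c "
from station import ctrl
print(ctrl.finish_job())"
```

```text
the job is handed in; nothing more can be done
None
```

I placed both wrenches, the chisel and the yellow tape measure on their matching shadow pads and let go of them, then handed the job in at about 35 s with the elbow and block untouched; the wrenches measured within about 1 mm of their shadows after release, the tape just before release, and the chisel I checked by eye only.

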